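# Clear a sawn offcut off the outfeed ledge into the scrap chute

### The arm

A 6-joint arm with a two-finger parallel gripper is mounted at the origin on the work surface. World frame = base frame: x ahead of the robot, y to its left, z up, the work surface at z = 0. Lengths are in m, angles in degrees, forces in N, time in s.
With the tool pointing down it reaches from about 0.4 to 0.825 m from the base axis. Payload 7 kg.
Tool frame: the origin (TCP) lies on the mounting face of the last link; the fingertips stand 178 mm ahead of it and the grasp point (between the pads) lies 159 mm ahead of it (ctrl.tip_extent is the distance from the TCP to the fingertips, in m); z points along the fingers, y is the direction in which the jaws open and shut (so a half turn about z gives the same grasp; the last joint's range is limited). The gripper opens to 88 mm and grips with 3 to 60 N. Pads are 19 mm wide; open, the fingers measure 130 mm over their backs; the gripper's body (78 mm by 193 mm) begins 47 mm behind the grasp point.
Start: joints at [-60.212, 20.546, 0.682, 0, -70.136, -16.507], TCP at [0.155, -0.657, 0.405] pointing down, gripper open.
Joint ranges: [-176.03, 176.03], [-82.01, 121.73], [-58.28, 71.71], [-173.87, 95.51], [-174.79, -0.11], [-173.66, 173.66]. Speed limits (degrees/s): [136.94, 136.94, 172.46, 180, 180, 180].

### API

Orientations are given as [roll, pitch, yaw] about the fixed x, y, z axes, in that order (R = Rz(yaw) Ry(pitch) Rx(roll)).
In Python, from plant import ctrl gives the robot as it stands. The module is installed in compiled form; this text tells all that it offers.
- The arm moves only by the tool carry_out, never from a script. Its argument "moves" is text: rows parted by semicolons, each of 7 numbers parted by spaces: the finger opening in m, from 0 to 0.0876, then the shift along the tool's x, y, z in m, then the turn, a rotation vector about the tool's x, y, z in rad. A call has 1 to 20 rows; each row is the pose to reach, as a shift and turn from the pose commanded when the call began, along the tool's axes at that moment; what a row does not reach only later rows make up. A row lasts 1/10 s, in which the tool goes at most 50 mm and 8.59 degrees, less where a joint would pass 70% of its speed; a pose out of reach is approached as far as the arm can. A call with a gripper value outside its range is refused whole. The fingers move at their own pace and stop on an object; the grip force is fixed at half the most. Time passes only in rows, so rows that repeat a pose let the fingers close. It gives the time, the measured TCP pose, the force and the opening at its end, in the units of the state.
- ctrl.get_obs(): the state, without advancing time (a new reading comes with each control period).
- ctrl.snapshot(name): name is "scene" or "top" or "wrist"; returns a dict with "image" (384x512x3 uint8, red, green, blue), "K" (3x3 intrinsics, pixels), "R" (3x3) and "t" (3): a world point X has camera coordinates R X + t. Camera axes: x right, y down, z forward; pixel columns grow to the right and rows downward; lengths in m; the calibration is good to about 2 mm. A picture is of the moment at which its call begins. There is no depth.
- ctrl.close_job(): hands the job in, once; it reports no verdict.
Trained networks look in a picture, given as the dict that the camera call returned (one of the last four; its "shot" number tells which), for a name from the list of things; names that differ only in an ending like _2 or _b are one class to them, and where a whole thing is asked for, a point or a joint stands for the part that bears it (a point fixed in the world has none). Each returns a list of dicts, best first, with "confidence" (0 to 1); they miss things now and then, are a little off and sometimes report something else, mostly with a low value. They report only what shows in the picture. A call takes as long as a camera call. They do not tell look-alikes from the thing itself.
- ctrl.recognise(picture, label): "extent" ([left, top, right, bottom] in pixels, round what is visible of it).
- ctrl.trace(picture, label): "region" (384x512 bool, what is visible of it) and "extent" ([left, top, right, bottom] in pixels, round what is visible of it).
- ctrl.mark_of(picture, label): "at" ([row, column] in pixels: a listed point, or the origin of a listed thing).
The state is a dict: "clock": time; "joint_pos": joint angles; "qvel": joint speeds; "tau": joint torques, N m; "tool_pos": TCP position; "orientation": TCP orientation; "force": force on the tool from outside, world axes, zero at the start; "moment": the same for the moment, N m; "opening": finger opening in m.
Only numpy, scipy, OpenCV 4.12 (cv2) and the standard library are available. Lean on these libraries where they do the work, as an engineer would, in place of code of your own. Each camera call takes 0.05 s, during which the arm holds its last target.

### The job

Square the sawn aluminium offcut up against the sprung fence by pressing it lightly, then push it along the fence, between fence and post and off the end of the ledge, so that it drops into the chute and comes to rest at the foot of the chute or in the catch tray. Push gently, never harder than about 20 N, slide the offcut and do not lift it off the ledge, and leave the mallet, tape measure and steel plate where they are; finish with the gripper clear.

Things in the scene. Friction and masses are not known exactly. Their poses are not given: they have to be found in the camera images.
- station: Fixed saw-outfeed station, set anywhere and turned; origin on the bench, z up, +x away from the robot, +y to its left. Ledge: flat steel plate, top 130 mm above the bench, x=-85 to +80 mm, y=0 to +260 mm. Fence along its far side, post near the end y=0, chute and tray at y below 0. All x, y in these notes are in this frame.
- drop_edge (a point): Point (0,0) on the ledge top at its end y=0, the drop edge. Below it the chute: a ramp from 112 mm high at y=-4 mm falling towards -y to the tray at y=-112 mm, between side walls 118 mm high at x=-75 and x=+60 mm.
- fence_nominal (a point): Ledge-top point at the MIDDLE setting of the fence's front face (x=+34 mm). The real face lies up to 14 mm nearer or farther in x, differs each time and is not reported: feel for it. Fence: aluminium facing parallel to y, y=7 to 257 mm, 21.5 mm high, on springs: yields to +x 1 mm per 2 N, solid after 5 mm.
- throat_nominal (a point): Throat between post and fence, on the ledge, at middle setting (y=+12 mm). Post: steel pin 24 mm across, 22 mm high, shifting with the fence. Throat 48.5 mm, offcut 50 mm: it spreads the springs, needing 5 to 14 N; askew or away from the fence it jams. Pinched till its trailing end is past the post, then it falls: the finger must follow right into the throat.
- tray_floor (a point): Centre of the catch tray's floor, 4 mm above the bench. Tray: x=-75 to +60 mm, y=-112 to -265 mm, walls 60 mm high.
- offcut_center (a point): Centre of the offcut: plain sawn aluminium flat bar, 50 mm (its x) by 90 mm (its y) by 25 mm high (its z), about 0.3 kg, lying flat on the ledge before the fence, its y within 17 degrees of the station's y. Centre 12.5 mm above the ledge. Its long side must come flush with the fence; pressed at the middle it may stick askew by friction: then press near the end that stands off the fence.
- mallet: Bystander: mallet with wooden handle, 260 mm long, lying on the bench beyond the station; origin underneath it
- tape_measure: Bystander: tape measure, 62 x 34 mm and 60 mm high, standing on the bench on the robot's side of the catch tray; origin under its centre
- plate: Bystander: square steel plate 60 x 60 x 8 mm lying on the bench beyond the catch tray; origin under its centre
Things that resemble listed ones, but are neither listed nor needed, are in the scene too. There is more than one size of the part that bears offcut_center; the job needs the middle-sized.

How it is judged (in metres and radians):
On the way, in this order (a step that is already met when the one before it is completed fails the run):
1. the offcut is pressed flush against the fence (square to it within 3 degrees, 2 N or more on the fence) while still wholly on the ledge (angle between the y axis of offcut_center and the y axis of station, either way round below 0.052 rad and contact force between offcut and facing_c0 above 2 N and y of offcut_center in the frame of station above 0.06 m and z of offcut_center in the frame of station below 0.15 m), for 0.1 s.
2. it slides, flat and square (within 5 degrees), through the throat between post and fence (angle between the y axis of offcut_center and the y axis of station, either way round below 0.09 rad and y of offcut_center in the frame of station between -0.035 and 0.015 m and x of offcut_center in the frame of station between -0.012 and 0.034 m and z of offcut_center in the frame of station between 0.135 and 0.155 m), for 0.05 s.
At the end, for the whole second after the job is handed in: The offcut lies still and released in the catch tray or at the foot of the chute: its centre between the side walls, 70 to 265 mm beyond the drop edge and less than 75 mm above the bench (x of offcut_center in the frame of station between -0.075 and 0.06 m and y of offcut_center in the frame of station between -0.265 and -0.07 m and z of offcut_center in the frame of station below 0.075 m and linear speed of offcut below 0.02 m/s and contact force between the fingers and offcut below 0.1 N); the robot touches nothing.
It fails at once if the gripper pushes on the offcut with more than 25 N (contact force between any of the arm, the fingers and offcut above 25 N).
It fails at once if the offcut is lifted more than 20 mm off the ledge (z of offcut_center in the frame of station above 0.1625 m).
It fails at once if a bystander (mallet, tape measure, steel plate) is moved more than 15 mm (distance of any of mallet, tape_measure, plate from where it was at the start of the episode above 0.015 m).
It also fails if it takes over 58 s, if anything falls off the work surface, if the arm or the gripper's body presses on something with over 40 N, if the wrist force passes 120 N, or if a joint passes its speed limit or range.

## Working session

There is one attempt and no reset: what is moved stays moved. The work goes in short steps, Python scripts to look and compute and a tool call to move; the robot and the scene stay as the last step left them, time stands still between calls to the robot, and variables do not carry over. Pictures are saved under pics/ and viewed, and the job is handed in when it is done.

Besides the shell and the picture viewer there is one more tool, called after "Request:" as name(argument=value, ...) on one line, values as JSON. carry_out: Moves the arm, as the interface text tells. Its arguments: {"type":"object","properties":{"moves":{"type":"string"}},"required":["moves"]}

```bash
mkdir -p pics
cat > h.py <<'E'
from plant import ctrl
import numpy as np, cv2, pickle
def snap(n,f):
    p=ctrl.snapshot(n); cv2.imwrite('pics/'+f,p['image'][:,:,::-1]); pickle.dump({k:p[k] for k in p},open('pics/'+f+'.pkl','wb')); return p
def ray(p,uv):
    K,R,t=map(np.array,(p['K'],p['R'],p['t'])); d=R.T@np.linalg.inv(K)@np.array([uv[0],uv[1],1.]); return -R.T@t,d
def at_z(p,uv,z):
    c,d=ray(p,uv); return c+d*(z-c[2])/d[2]
def proj(p,X):
    x=np.array(p['R'])@np.array(X)+p['t']; x=np.array(p['K'])@x; return x[:2]/x[2]
E
python3 - <<'E'
from h import *
print(ctrl.get_obs())
for n in ['scene','top','wrist']:
    p=snap(n,n+'0.png'); print(n,p['K'],p['R'],p['t'])
    for l in ['station','drop_edge','fence_nominal','throat_nominal','tray_floor','offcut_center','mallet','tape_measure','plate']:
        m=ctrl.mark_of(p,l); print(l,[(np.round(a['at'],1),round(a['confidence'],2)) for a in m[:4]])
E
```

```text
{'clock': 0.0, 'joint_pos': array([-6.02108228e+01,  2.05938255e+01,  6.34224416e-01, -2.25151340e-02,
       -7.01321342e+01, -1.65052694e+01]), 'qvel': array([-0.01745509,  0.01211369, -0.06493567, -0.00073175,  0.04654711,
        0.0255132 ]), 'tau': array([-1.07249463e-03, -5.82711911e+01,  2.93049181e+01,  6.99705362e+00,
        6.82194936e-03, -1.50198166e-04]), 'tool_pos': array([ 0.15505207, -0.65676909,  0.40369132]), 'orientation': array([ 1.79906031e+02, -5.77202590e-03, -1.66723756e+02]), 'force': array([ 0.11659366,  0.88902402, -0.64302316]), 'moment': array([-0.01997913, -0.00282133,  0.0301482 ]), 'opening': 0.08781979389633673}
scene [[353.4659318    0.         257.61182073]
 [  0.         353.4659318  195.63340672]
 [  0.           0.           1.        ]] [[-0.60982365  0.79252719 -0.00397148]
 [ 0.68248383  0.52258822 -0.51099645]
 [-0.40290313 -0.31432819 -0.85957365]] [ 0.28207241 -0.37251775  1.23153096]
station [(array([207.5, 247.5]), 0.63)]
drop_edge [(array([187.2, 246.5]), 0.61), (array([169.3, 205.5]), 0.43)]
fence_nominal [(array([227.8, 272.3]), 0.63
[... 927 characters left out ...]
5.8, 308.8]), 0.31)]
offcut_center [(array([245.7, 212. ]), 0.92), (array([240.8, 133.8]), 0.82), (array([182.3, 192.6]), 0.72)]
mallet [(array([112.2, 238.1]), 0.81)]
tape_measure [(array([264.6, 306.9]), 0.73)]
plate [(array([135.5, 351.5]), 0.94)]
wrist [[288.28874551   0.         251.42321946]
 [  0.         288.28874551 189.38063059]
 [  0.           0.           1.        ]] [[-2.30222595e-01  9.73137920e-01 -3.80852117e-04]
 [ 9.43119195e-01  2.23217260e-01  2.46374184e-01]
 [ 2.39841073e-01  5.63617149e-02 -9.69174709e-01]] [ 0.67451907 -0.02979894  0.39080118]
station []
drop_edge []
fence_nominal []
throat_nominal []
tray_floor []
offcut_center []
mallet []
tape_measure []
plate []
```

Run:
```python
import cv2
for n in ['scene','top']:
    i=cv2.imread(f'pics/{n}0.png')
    c=i[90:310,100:400] if n=='top' else i[120:300,130:370]
    cv2.imwrite(f'pics/{n}0c.png',cv2.resize(c,None,fx=2.66,fy=2.66,interpolation=cv2.INTER_CUBIC))
```

```text
(no output)
```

View pics/top0c.png

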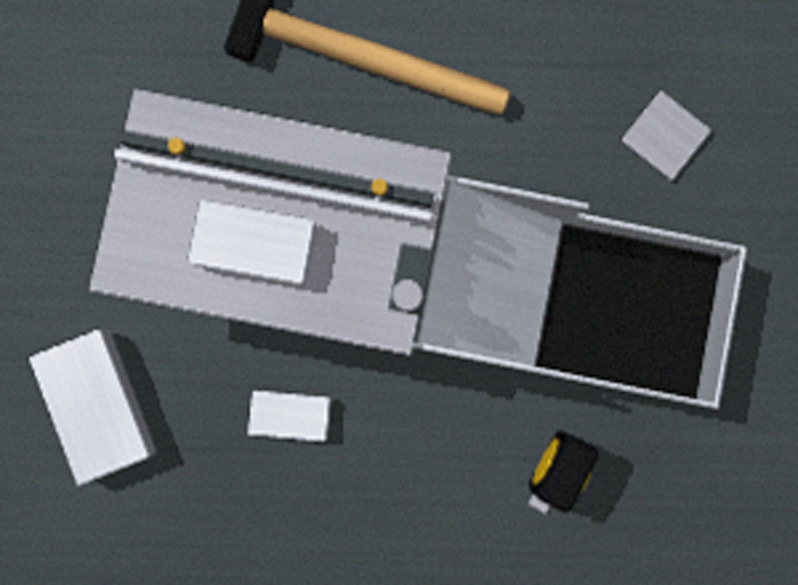

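View pics/scene0c.png

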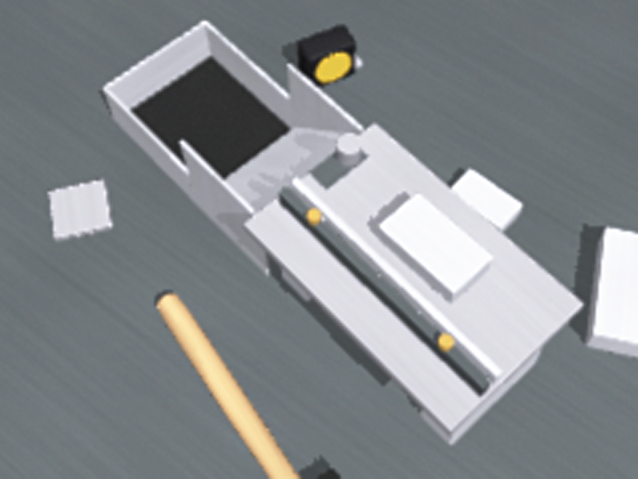

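View pics/top0.png

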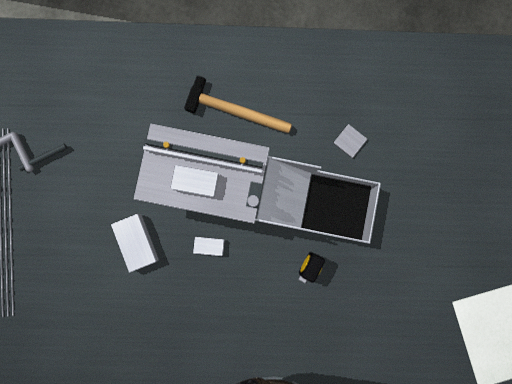

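Run:
```python
from h import *
p=pickle.load(open('pics/top0.png.pkl','rb'))
f=lambda u,v:((u+.5)/2.66+100-.5,(v+.5)/2.66+90-.5)
for n,(u,v),z in [('NL',(90,291),.13),('NR',(411,354),.13),('FL',(133,90),.13),('FR',(450,153),.13),('fenceR',(432,220),.1515),('fenceL',(116,158),.1515),('post',(407,294),.152),
 ('o1',(200,201),.155),('o2',(312,219),.155),('o3',(303,282),.155),('o4',(190,264),.155)]:
    print(n,at_z(p,f(u,v),z).round(4))
P=[at_z(p,f(u,v),.13)[:2] for u,v in [(90,291),(411,354),(133,90),(450,153)]]
S=np.array([(-.085,.26),(-.085,0),(.08,.26),(.08,0)]);P=np.array(P)
mS,mP=S.mean(0),P.mean(0);U,_,V=np.linalg.svd((S-mS).T@(P-mP));R=(U@V).T
t=mP-R@mS;print(np.degrees(np.arctan2(R[1,0],R[0,0])),t,(P-(S@R.T+t)).round(4))
```

```text
NL [0.5284 0.3113 0.13  ]
NR [0.4859 0.0564 0.13  ]
FL [0.6906 0.2852 0.13  ]
FR [0.6475 0.0296 0.13  ]
fenceR [0.5903 0.0433 0.1515]
fenceL [0.6314 0.2902 0.1515]
post [0.5321 0.0611 0.152 ]
o1 [0.5992 0.2231 0.155 ]
o2 [0.5879 0.1362 0.155 ]
o3 [0.5389 0.1414 0.155 ]
o4 [0.5502 0.2286 0.155 ]
-9.446811558353042 [0.56921284 0.04198874] [[ 0.0003 -0.0011]
 [ 0.0005  0.0004]
 [-0.0002 -0.0001]
 [-0.0007  0.0008]]
```

```bash
cat >> h.py <<'E'
from scipy.spatial.transform import Rotation as Rn
TH=np.radians(-9.45); O=np.array([.5692,.0420])
RS=np.array([[np.cos(TH),-np.sin(TH)],[np.sin(TH),np.cos(TH)]])
def s2w(x,y): return RS@np.array([x,y])+O
def w2s(p): return RS.T@(np.array(p)[:2]-O)
YAW=170.55
def rel(P0,yaw0,P1,yaw1=YAW):
    A=Rn.from_euler('xyz',[180,0,yaw0],degrees=True); B=Rn.from_euler('xyz',[180,0,yaw1],degrees=True)
    return A.inv().apply(np.array(P1)-P0).round(4),(A.inv()*B).as_rotvec().round(4)
def st():
    o=ctrl.get_obs(); f=o['force']
    print('t',round(o['clock'],2),'tcp',o['tool_pos'].round(4),'ori',np.round(o['orientation'],2),'S xy',w2s(o['tool_pos']).round(4),'F_S',(RS.T@f[:2]).round(2),f[2].round(2),'open',round(o['opening'],4)); return o
E
python3 - <<'E'
from h import *
P0=np.array([.155,-.657,.405])
for P in [(.45,-.35,.42),(.50,.10,.45)]: print(rel(P0,-166.72,P))
E
```

```text
(array([-0.3576,  0.231 , -0.015 ]), array([-0.    , -0.    ,  0.3967]))
(array([-0.5097,  0.6575, -0.045 ]), array([-0.    , -0.    ,  0.3967]))
```

Request:
carry_out(moves="0 -0.358 0.231 -0.015 0 0 0.3967;0 -0.358 0.231 -0.015 0 0 0.3967;0 -0.358 0.231 -0.015 0 0 0.3967;0 -0.358 0.231 -0.015 0 0 0.3967;0 -0.358 0.231 -0.015 0 0 0.3967;0 -0.358 0.231 -0.015 0 0 0.3967;0 -0.358 0.231 -0.015 0 0 0.3967;0 -0.358 0.231 -0.015 0 0 0.3967;0 -0.51 0.6575 -0.045 0 0 0.3967;0 -0.51 0.6575 -0.045 0 0 0.3967;0 -0.51 0.6575 -0.045 0 0 0.3967;0 -0.51 0.6575 -0.045 0 0 0.3967;0 -0.51 0.6575 -0.045 0 0 0.3967;0 -0.51 0.6575 -0.045 0 0 0.3967;0 -0.51 0.6575 -0.045 0 0 0.3967;0 -0.51 0.6575 -0.045 0 0 0.3967;0 -0.51 0.6575 -0.045 0 0 0.3967;0 -0.51 0.6575 -0.045 0 0 0.3967;0 -0.51 0.6575 -0.045 0 0 0.3967;0 -0.51 0.6575 -0.045 0 0 0.3967")

```text
clock: 3.5
tool_pos: [0.5003, 0.1008, 0.4496]
orientation: [-180.0, -0.0, 170.6]
force: [-0.2, -0.3, -0.7]
opening: 0.0005
```

Run:
```python
from h import *
o=st()
p=snap('wrist','w1.png'); print(-p['R'].T@p['t'])
im=cv2.resize(p['image'][:,:,::-1],(768,576)); cv2.imwrite('pics/w1b.png',im)
for l in ['drop_edge','fence_nominal','throat_nominal','offcut_center']:
    print(l,[(np.round(a['at'],1),round(a['confidence'],2)) for a in ctrl.mark_of(p,l)[:3]])
```

```text
t 3.5 tcp [0.5003 0.1008 0.4496] ori [-1.7999e+02 -1.0000e-02  1.7065e+02] S xy [-0.0777  0.0467] F_S [-0.16 -0.33] -0.69 open 0.0005
[0.43397876 0.11182068 0.43124181]
drop_edge []
fence_nominal []
throat_nominal []
offcut_center [(array([106.8, 287. ]), 0.83), (array([ 84.8, 423. ]), 0.63)]
```

View pics/w1b.png

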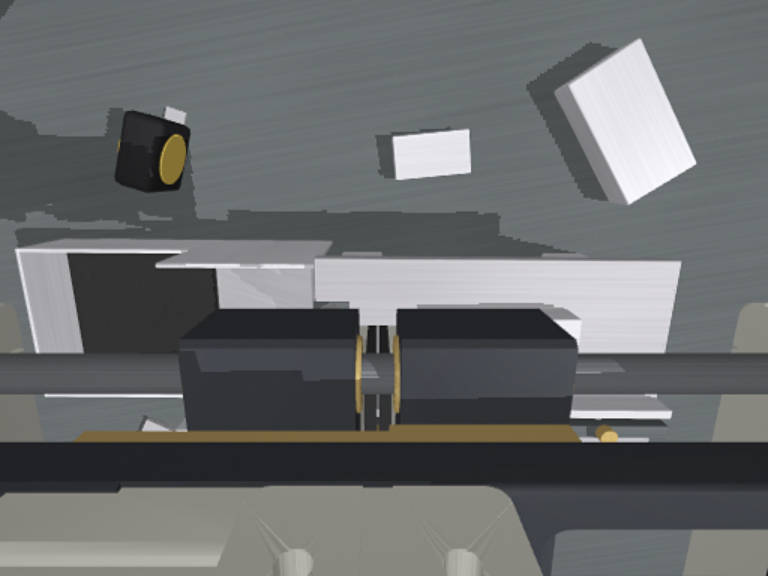

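Run:
```python
from h import *
T=pickle.load(open('pics/top0.png.pkl','rb'));S=pickle.load(open('pics/scene0.png.pkl','rb'))
f=lambda u,v,o:((u+.5)/2.66+o[0]-.5,(v+.5)/2.66+o[1]-.5)
PT=np.array(T['K'])@np.c_[T['R'],T['t']];PS=np.array(S['K'])@np.c_[S['R'],S['t']]
for n,a,b in [('FR->',(312,219),(380,230)),('FL',(200,201),(455,296)),('NL',(190,264),(492,258)),('NR',(303,282),(416,195)),('ledgeNR',(411,354),(374,125)),('ledgeNL',(90,291),(581,304)),('post',(407,294),(348,146))]:
    X=cv2.triangulatePoints(PT,PS,np.array(f(*a,(100,90))),np.array(f(*b,(130,120)))).ravel();X=X[:3]/X[3];print(n,X.round(4),w2s(X).round(4))
```

```text
FR-> [0.5876 0.1381 0.1494] [0.0024 0.0978]
FL [0.5994 0.2257 0.1476] [-0.0003  0.1862]
NL [0.5501 0.2311 0.1477] [-0.0499  0.1834]
NR [0.5386 0.1429 0.149 ] [-0.0467  0.0945]
ledgeNR [0.4852 0.0573 0.1239] [-0.0854  0.0013]
ledgeNL [0.5284 0.3133 0.1245] [-0.0848  0.2609]
post [0.5319 0.0618 0.1465] [-0.04    0.0134]
```

Request:
carry_out(moves="0 -0.003 0.05 0 0 0 0;0 -0.003 0.093 0 0 0 0;0 -0.003 0.093 0.04 0 0 0;0 -0.003 0.093 0.08 0 0 0;0 -0.003 0.093 0.11 0 0 0;0 -0.003 0.093 0.125 0 0 0;0 -0.003 0.093 0.133 0 0 0;0 -0.003 0.093 0.133 0 0 0;0 -0.003 0.093 0.133 0 0 0;0 -0.003 0.093 0.133 0 0 0")

```text
clock: 4.75
tool_pos: [0.519, 0.1914, 0.318]
orientation: [179.9, 0.1, 170.5]
force: [-0.5, -0.4, -0.1]
opening: 0.0002
```

Run:
```python
from h import *
o=st()
for n in ['top','scene']:
    p=snap(n,n+'2.png'); i=p['image'][:,:,::-1]
    c=i[90:290,100:400] if n=='top' else i[120:310,130:400]
    cv2.imwrite(f'pics/{n}2c.png',cv2.resize(c,None,fx=2.66,fy=2.66,interpolation=cv2.INTER_CUBIC))
```

```text
t 4.75 tcp [0.519  0.1914 0.318 ] ori [1.7991e+02 9.0000e-02 1.7054e+02] S xy [-0.0741  0.1392] F_S [-0.4  -0.48] -0.14 open 0.0002
```

View pics/scene2c.png

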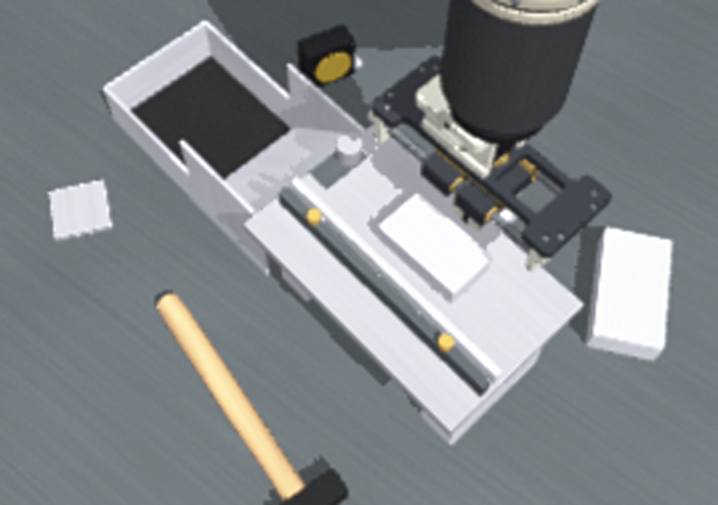

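View pics/top2c.png

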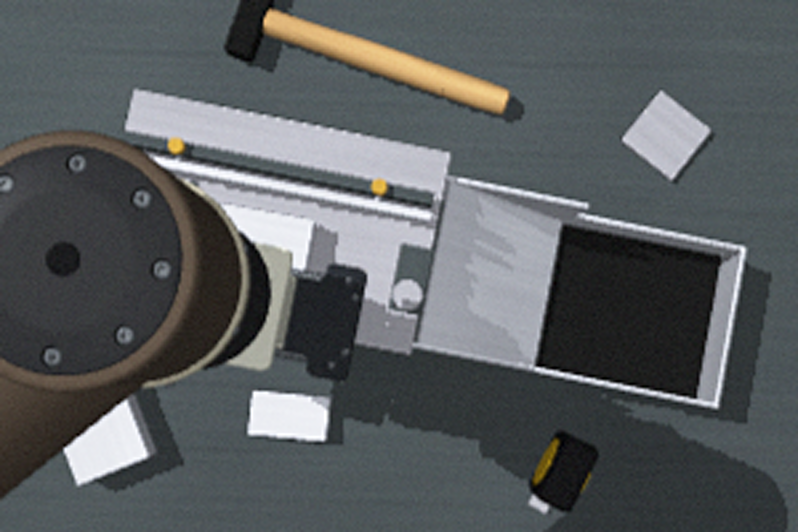

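Request:
carry_out(moves="0 -0.006 0 0 0 0 0;0 -0.012 0 0 0 0 0;0 -0.014 0 0 0 0 0;0 -0.016 0 0 0 0 0;0 -0.018 0 0 0 0 0;0 -0.020 0 0 0 0 0;0 -0.022 0 0 0 0 0;0 -0.024 0 0 0 0 0;0 -0.026 0 0 0 0 0;0 -0.028 0 0 0 0 0;0 -0.028 0 0 0 0 0")

```text
clock: 5.95
tool_pos: [0.5466, 0.1868, 0.3166]
orientation: [180.0, 0.0, 170.5]
force: [0.3, 1.0, -0.0]
opening: 0.0002
```

Run:
```python
from h import *
o=st()
```

```text
t 5.95 tcp [0.5466 0.1868 0.3166] ori [1.8000e+02 2.0000e-02 1.7055e+02] S xy [-0.0461  0.1391] F_S [0.17 1.06] -0.04 open 0.0002
```

Request:
carry_out(moves="0 -0.001 0 0 0 0 0;0 -0.002 0 0 0 0 0;0 -0.003 0 0 0 0 0;0 -0.004 0 0 0 0 0;0 -0.005 0 0 0 0 0;0 -0.006 0 0 0 0 0;0 -0.006 0 0 0 0 0")

```text
clock: 6.65
tool_pos: [0.5521, 0.1859, 0.3166]
orientation: [180.0, -0.0, 170.5]
force: [-4.1, 2.2, 1.1]
opening: 0.0004
```

Run:
```python
from h import *
o=st()
for n in ['scene']:
    p=snap(n,n+'3.png'); i=p['image'][:,:,::-1]
    c=i[160:290,210:370]
    cv2.imwrite(f'pics/{n}3c.png',cv2.resize(c,None,fx=4.5,fy=4.5,interpolation=cv2.INTER_CUBIC))
st()
```

```text
t 6.65 tcp [0.5521 0.1859 0.3166] ori [ 1.8000e+02 -2.0000e-02  1.7055e+02] S xy [-0.0405  0.1391] F_S [-4.4   1.46] 1.05 open 0.0004
t 6.7 tcp [0.5521 0.1859 0.3167] ori [ 1.7999e+02 -1.0000e-02  1.7055e+02] S xy [-0.0405  0.1391] F_S [-3.78  0.85] 0.98 open 0.0004
```

View pics/scene3c.png

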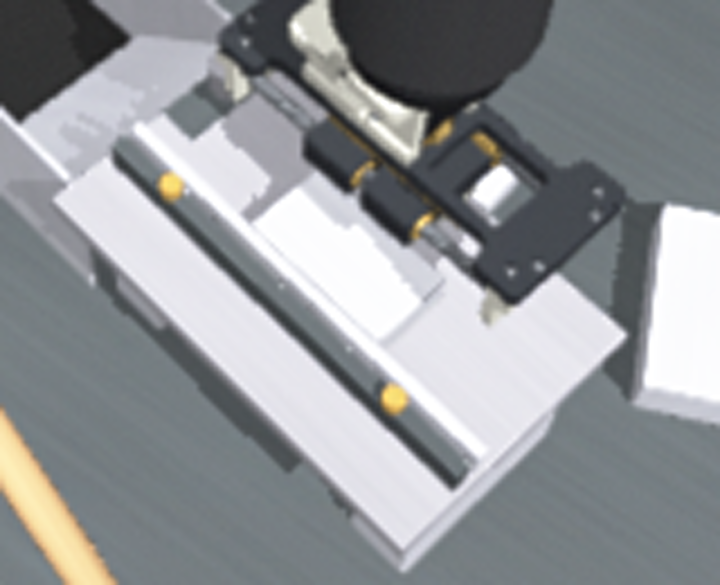

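Request:
carry_out(moves="0 -0.001 0 0 0 0 0;0 -0.002 0 0 0 0 0;0 -0.002 0 0 0 0 0;0 -0.002 0 0 0 0 0")

```text
clock: 7.1
tool_pos: [0.5536, 0.1856, 0.3166]
orientation: [180.0, -0.1, 170.5]
force: [-5.7, 2.3, 2.2]
opening: 0.0005
```

Run:
```python
from h import *
o=st()
for n in ['scene']:
    p=snap(n,n+'4.png'); i=p['image'][:,:,::-1]
    c=i[190:260,250:330]
    cv2.imwrite(f'pics/{n}4c.png',cv2.resize(c,None,fx=8,fy=8,interpolation=cv2.INTER_CUBIC))
st()
```

```text
t 7.1 tcp [0.5536 0.1856 0.3166] ori [ 1.7999e+02 -5.0000e-02  1.7055e+02] S xy [-0.0389  0.1391] F_S [-6.03  1.29] 2.23 open 0.0005
t 7.15 tcp [0.5537 0.1857 0.3166] ori [ 1.7999e+02 -5.0000e-02  1.7055e+02] S xy [-0.0389  0.1392] F_S [-5.42  1.97] 2.1 open 0.0001
```

View pics/scene4c.png

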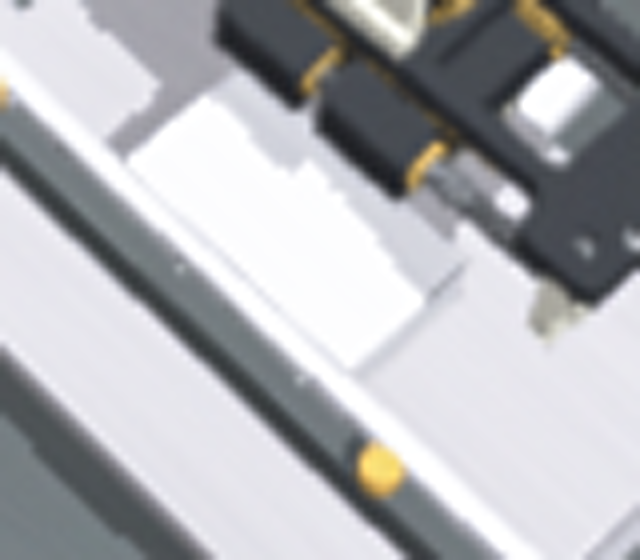

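```bash
cat >> h.py <<'E'
def rect(p,x0,x1,y0,y1,s,z):
    # rows: x descending (up=+x), cols: y descending (right=-y)
    xs=np.arange(x1,x0,-1/s); ys=np.arange(y1,y0,-1/s)
    X,Y=np.meshgrid(xs,ys,indexing='ij'); W=np.stack([X,Y],-1)@RS.T+O
    W=np.concatenate([W,np.full(X.shape+(1,),z)],-1); c=W@np.array(p['R']).T+p['t']; q=c@np.array(p['K']).T
    return cv2.remap(p['image'][:,:,::-1].copy(),(q[...,0]/q[...,2]).astype('f4'),(q[...,1]/q[...,2]).astype('f4'),cv2.INTER_CUBIC)
E
python3 - <<'E'
from h import *
a=rect(pickle.load(open('pics/scene0.png.pkl','rb')),-.06,.05,.04,.23,4000,.150)
b=rect(pickle.load(open('pics/scene4.png.pkl','rb')),-.06,.05,.04,.23,4000,.150)
cv2.imwrite('pics/r4.png',cv2.resize(np.vstack([a,b]),(500,580)))
cv2.imwrite('pics/r4b.png',b)
E
```

```text
(no output)
```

View pics/r4b.png

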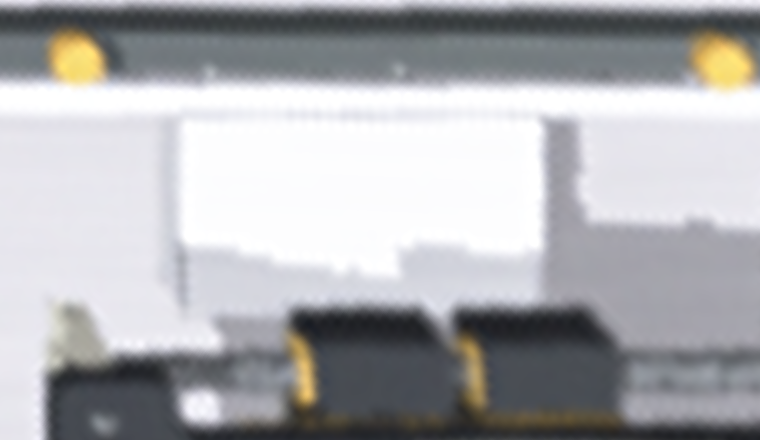

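Request:
carry_out(moves="0 -0.001 0 0 0 0 0;0 -0.0015 0 0 0 0 0;0 -0.0015 0 0 0 0 0;0 -0.0015 0 0 0 0 0")

```text
clock: 7.55
tool_pos: [0.5547, 0.1856, 0.3167]
orientation: [180.0, -0.1, 170.6]
force: [-8.5, 3.7, 4.2]
opening: 0.0005
```

Run:
```python
from h import *
st()
```

```text
t 7.55 tcp [0.5547 0.1856 0.3167] ori [ 1.7999e+02 -1.0000e-01  1.7055e+02] S xy [-0.0379  0.1392] F_S [-9.04  2.26] 4.23 open 0.0005
```

Request:
carry_out(moves="0 0.0015 0 0 0 0 0;0 0.003 0 0 0 0 0;0 0.005 0 0 0 0 0;0 0.009 0 0 0 0 0;0 0.016 0 0 0 0 0;0 0.027 0 0 0 0 0;0 0.027 0.03 0 0 0 0;0 0.027 0.06 0 0 0 0;0 0.027 0.079 0 0 0 0;0 0.027 0.082 0 0 0 0;0 0.010 0.082 0 0 0 0;0 -0.010 0.082 0 0 0 0;0 -0.025 0.082 0 0 0 0;0 -0.031 0.082 0 0 0 0;0 -0.031 0.082 0 0 0 0")

```text
clock: 9.05
tool_pos: [0.6, 0.2604, 0.3162]
orientation: [-180.0, -0.0, 170.5]
force: [-0.9, -0.2, 0.2]
opening: 0.0004
```

Run:
```python
from h import *
st()
p=snap('scene','scene5.png')
cv2.imwrite('pics/r5.png',rect(p,-.06,.05,.04,.26,3400,.150)); st()
```

```text
t 9.05 tcp [0.6    0.2604 0.3162] ori [-1.7997e+02 -3.0000e-02  1.7048e+02] S xy [-0.0055  0.2205] F_S [-0.88 -0.31] 0.21 open 0.0004
t 9.1 tcp [0.5995 0.2606 0.3163] ori [-1.7998e+02 -4.0000e-02  1.7049e+02] S xy [-0.006   0.2206] F_S [ 0.01 -0.71] 0.48 open 0.0005
```

View pics/r5.png

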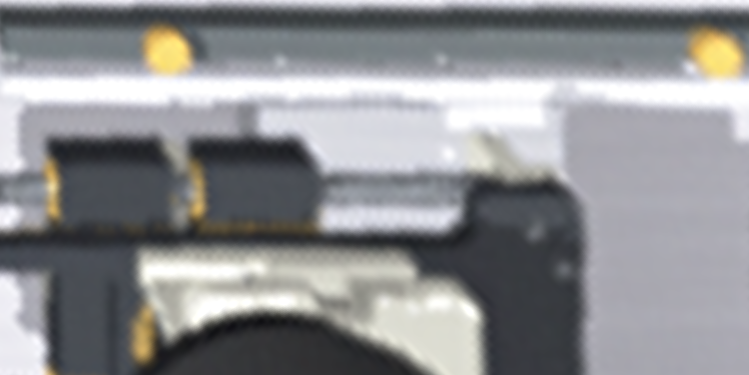

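Request:
carry_out(moves="0 0 -0.006 0 0 0 0;0 0 -0.010 0 0 0 0;0 0 -0.012 0 0 0 0;0 0 -0.014 0 0 0 0;0 0 -0.016 0 0 0 0;0 0 -0.018 0 0 0 0;0 0 -0.021 0 0 0 0;0 0 -0.024 0 0 0 0;0 0 -0.027 0 0 0 0;0 0 -0.030 0 0 0 0;0 0 -0.033 0 0 0 0;0 0 -0.036 0 0 0 0;0 0 -0.039 0 0 0 0;0 0 -0.042 0 0 0 0;0 0 -0.045 0 0 0 0;0 0 -0.048 0 0 0 0;0 0 -0.051 0 0 0 0;0 0 -0.054 0 0 0 0")

```text
clock: 10.9
tool_pos: [0.5907, 0.2075, 0.3166]
orientation: [-180.0, -0.0, 170.6]
force: [-0.9, 2.0, 0.3]
opening: 0.0004
```

Run:
```python
from h import *
st()
p=snap('scene','scene6.png')
cv2.imwrite('pics/r6.png',rect(p,-.06,.05,-.01,.21,3400,.150)); st()
p=snap('top','top6.png')
cv2.imwrite('pics/r6t.png',rect(p,-.06,.05,-.01,.21,3400,.155)); st()
```

```text
t 10.9 tcp [0.5907 0.2075 0.3166] ori [-180.     -0.    170.55] S xy [-0.006   0.1668] F_S [-1.2   1.78] 0.28 open 0.0004
t 10.95 tcp [0.5906 0.2071 0.3167] ori [-1.7999e+02 -1.0000e-02  1.7054e+02] S xy [-0.006   0.1664] F_S [-0.9   0.52] 0.25 open 0.0005
t 11.0 tcp [0.5907 0.2072 0.3167] ori [-179.97    0.    170.54] S xy [-0.0059  0.1665] F_S [ 0.01 -0.07] 0.13 open 0.0004
```

View pics/r6.png

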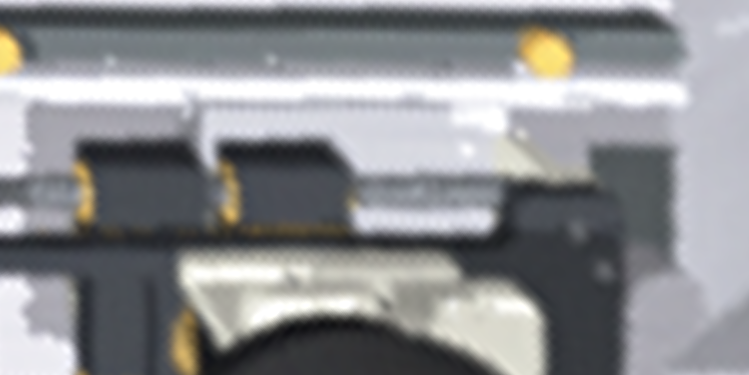

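View pics/r6t.png

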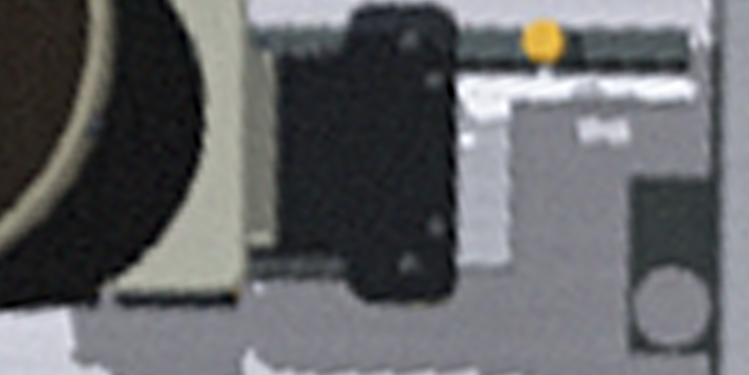

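Request:
carry_out(moves="0 0 -0.003 0 0 0 0;0 0 -0.006 0 0 0 0;0 0 -0.009 0 0 0 0;0 0 -0.012 0 0 0 0;0 0 -0.015 0 0 0 0;0 0 -0.018 0 0 0 0;0 0 -0.021 0 0 0 0;0 0 -0.024 0 0 0 0;0 0 -0.027 0 0 0 0;0 0 -0.030 0 0 0 0;0 0 -0.033 0 0 0 0;0 0 -0.036 0 0 0 0")

```text
clock: 12.2
tool_pos: [0.5848, 0.172, 0.3167]
orientation: [180.0, 0.0, 170.6]
force: [-1.0, 3.5, 1.0]
opening: 0.0004
```

Run:
```python
from h import *
st()
p=snap('top','top7.png')
cv2.imwrite('pics/r7t.png',rect(p,-.06,.05,-.06,.16,3400,.155)); st()
```

```text
t 12.2 tcp [0.5848 0.172  0.3167] ori [180.     0.   170.55] S xy [-0.006   0.1308] F_S [-1.59  3.29] 0.97 open 0.0004
t 12.25 tcp [0.5847 0.1716 0.3167] ori [-1.7999e+02 -1.0000e-02  1.7054e+02] S xy [-0.006   0.1304] F_S [-1.1   1.97] 1.36 open 0.0005
```

View pics/r7t.png

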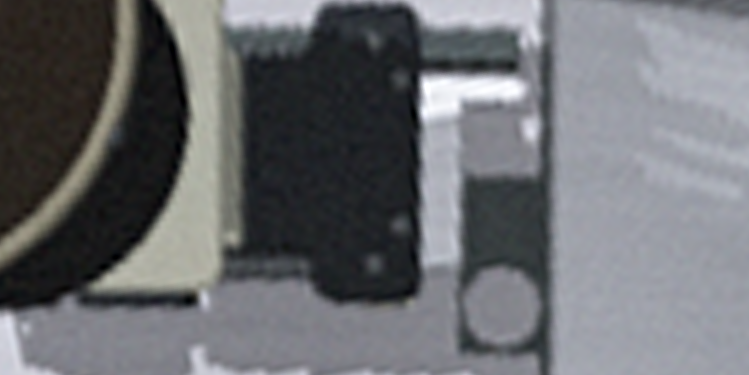

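Request:
carry_out(moves="0 0 -0.001 0 0 0 0;0 0 -0.002 0 0 0 0;0 0 -0.003 0 0 0 0;0 0 -0.004 0 0 0 0;0 0 -0.005 0 0 0 0;0 0 -0.006 0 0 0 0")

```text
clock: 12.85
tool_pos: [0.5839, 0.1663, 0.3167]
orientation: [180.0, 0.0, 170.6]
force: [-1.5, 4.2, 1.9]
opening: 0.0006
```

Run:
```python
from h import *
st()
```

```text
t 12.85 tcp [0.5839 0.1663 0.3167] ori [180.     0.   170.55] S xy [-0.006  0.125] F_S [-2.15  3.92] 1.93 open 0.0006
```

Request:
carry_out(moves="0 0 -0.001 0 0 0 0;0 0 -0.002 0 0 0 0;0 0 -0.003 0 0 0 0")

```text
clock: 13.15
tool_pos: [0.5834, 0.1633, 0.3167]
orientation: [180.0, 0.0, 170.6]
force: [-0.4, 4.1, 0.2]
opening: 0.0002
```

Request:
carry_out(moves="0 0 -0.001 0 0 0 0;0 0 -0.002 0 0 0 0")

```text
clock: 13.35
tool_pos: [0.5832, 0.1615, 0.3167]
orientation: [180.0, 0.0, 170.6]
force: [-0.1, 3.9, -0.7]
opening: 0.0005
```

Run:
```python
from h import *
st()
p=snap('top','top8.png')
cv2.imwrite('pics/r8t.png',rect(p,-.06,.05,-.06,.16,3400,.155)); st()
```

```text
t 13.35 tcp [0.5832 0.1615 0.3167] ori [1.7997e+02 3.0000e-02 1.7056e+02] S xy [-0.0058  0.1202] F_S [-0.71  3.83] -0.69 open 0.0005
t 13.4 tcp [0.5832 0.1614 0.3167] ori [1.7997e+02 3.0000e-02 1.7055e+02] S xy [-0.0058  0.1201] F_S [0.55 4.22] 1.04 open 0.0001
```

View pics/r8t.png

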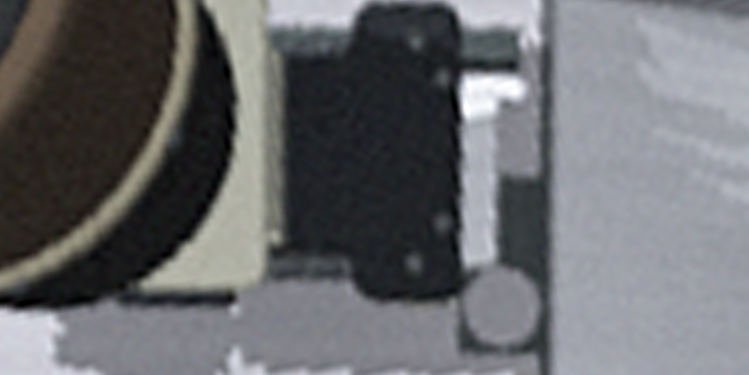

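Lead edge (column ≈498) is level with the post and force is only about 4 N, so the entry is going well. I'll continue in small steps.

Request:
carry_out(moves="0 0 -0.001 0 0 0 0;0 0 -0.002 0 0 0 0;0 0 -0.003 0 0 0 0")

```text
clock: 13.7
tool_pos: [0.5826, 0.1584, 0.3167]
orientation: [180.0, 0.0, 170.6]
force: [1.2, 4.9, 0.8]
opening: 0.0011
```

Request:
carry_out(moves="0 0 -0.001 0 0 0 0;0 0 -0.002 0 0 0 0;0 0 -0.003 0 0 0 0;0 0 -0.004 0 0 0 0")

```text
clock: 14.1
tool_pos: [0.5819, 0.1544, 0.3167]
orientation: [180.0, 0.0, 170.6]
force: [1.1, 4.7, 0.2]
opening: 0.0004
```

Request:
carry_out(moves="0 0 -0.002 0 0 0 0;0 0 -0.004 0 0 0 0;0 0 -0.006 0 0 0 0;0 0 -0.008 0 0 0 0")

```text
clock: 14.5
tool_pos: [0.5806, 0.1464, 0.3167]
orientation: [180.0, 0.0, 170.5]
force: [0.2, 4.5, 0.1]
opening: 0.0005
```

Run:
```python
from h import *
st()
p=snap('top','top9.png')
cv2.imwrite('pics/r9t.png',rect(p,-.06,.05,-.06,.16,3400,.155)); st()
```

```text
t 14.5 tcp [0.5806 0.1464 0.3167] ori [180.     0.   170.55] S xy [-0.0059  0.1049] F_S [-0.51  4.45] 0.09 open 0.0005
t 14.55 tcp [0.5805 0.1462 0.3167] ori [-179.99   -0.    170.54] S xy [-0.006   0.1046] F_S [0.21 3.31] 0.49 open 0.0006
```

View pics/r9t.png

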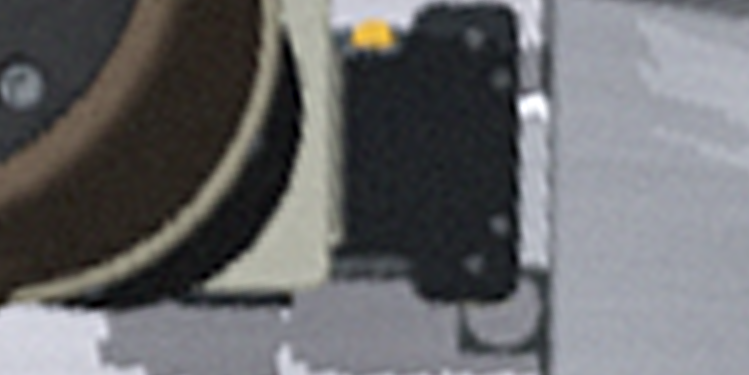

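Request:
carry_out(moves="0 0 -0.002 0 0 0 0;0 0 -0.004 0 0 0 0;0 0 -0.006 0 0 0 0;0 0 -0.008 0 0 0 0;0 0 -0.010 0 0 0 0;0 0 -0.012 0 0 0 0;0 0 -0.014 0 0 0 0;0 0 -0.016 0 0 0 0")

```text
clock: 15.35
tool_pos: [0.5779, 0.1307, 0.3167]
orientation: [180.0, 0.0, 170.6]
force: [1.6, 4.9, 0.3]
opening: 0.0006
```

Request:
carry_out(moves="0 0 -0.002 0 0 0 0;0 0 -0.004 0 0 0 0;0 0 -0.006 0 0 0 0;0 0 -0.008 0 0 0 0;0 0 -0.010 0 0 0 0;0 0 -0.012 0 0 0 0;0 0 -0.014 0 0 0 0;0 0 -0.016 0 0 0 0")

```text
clock: 16.15
tool_pos: [0.5753, 0.1149, 0.3167]
orientation: [180.0, 0.0, 170.6]
force: [0.2, 5.3, 1.4]
opening: 0.0006
```

Run:
```python
from h import *
st()
p=snap('scene','scene10.png')
a=rect(p,-.06,.05,-.08,.14,3400,.155); st()
p=snap('top','top10.png')
b=rect(p,-.06,.05,-.08,.14,3400,.155)
cv2.imwrite('pics/r10.png',cv2.resize(np.vstack([a,b]),None,fx=.75,fy=.75))
```

```text
t 16.15 tcp [0.5753 0.1149 0.3167] ori [180.     0.   170.55] S xy [-0.006   0.0729] F_S [-0.68  5.23] 1.4 open 0.0006
t 16.2 tcp [0.5752 0.1146 0.3167] ori [-180.      0.    170.54] S xy [-0.006   0.0726] F_S [0.17 4.33] 1.61 open 0.0002
```

View pics/r10.png

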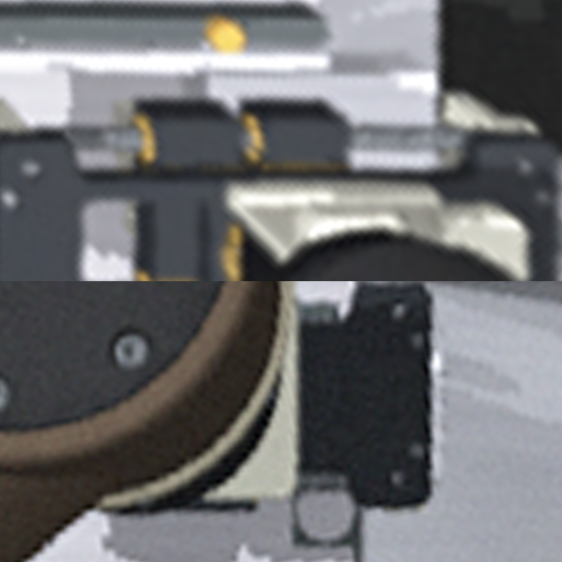

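Request:
carry_out(moves="0 0 -0.002 0 0 0 0;0 0 -0.004 0 0 0 0;0 0 -0.006 0 0 0 0;0 0 -0.008 0 0 0 0;0 0 -0.010 0 0 0 0;0 0 -0.012 0 0 0 0;0 0 -0.014 0 0 0 0;0 0 -0.016 0 0 0 0;0 0 -0.018 0 0 0 0;0 0 -0.020 0 0 0 0")

```text
clock: 17.25
tool_pos: [0.5721, 0.0954, 0.3169]
orientation: [180.0, 0.0, 170.6]
force: [-0.1, 5.5, 2.2]
opening: 0.0004
```

Request:
carry_out(moves="0 0 -0.002 0 0 0 0;0 0 -0.004 0 0 0 0;0 0 -0.006 0 0 0 0;0 0 -0.008 0 0 0 0;0 0 -0.010 0 0 0 0;0 0 -0.012 0 0 0 0;0 0 -0.014 0 0 0 0;0 0 -0.016 0 0 0 0")

```text
clock: 18.05
tool_pos: [0.5698, 0.0798, 0.3176]
orientation: [179.9, 0.1, 170.6]
force: [-0.1, 5.3, 6.1]
opening: 0.0
```

Run:
```python
from h import *
st()
p=snap('scene','scene11.png'); i=p['image'][:,:,::-1]
cv2.imwrite('pics/s11.png',cv2.resize(i[120:270,130:330],None,fx=4,fy=4,interpolation=cv2.INTER_CUBIC))
st()
```

```text
t 18.05 tcp [0.5698 0.0798 0.3176] ori [1.7995e+02 9.0000e-02 1.7058e+02] S xy [-0.0056  0.0374] F_S [-1.02  5.22] 6.15 open 0.0
t 18.1 tcp [0.5696 0.0794 0.3175] ori [1.7997e+02 7.0000e-02 1.7057e+02] S xy [-0.0057  0.037 ] F_S [0.71 2.52] 1.91 open 0.0005
```

View pics/s11.png

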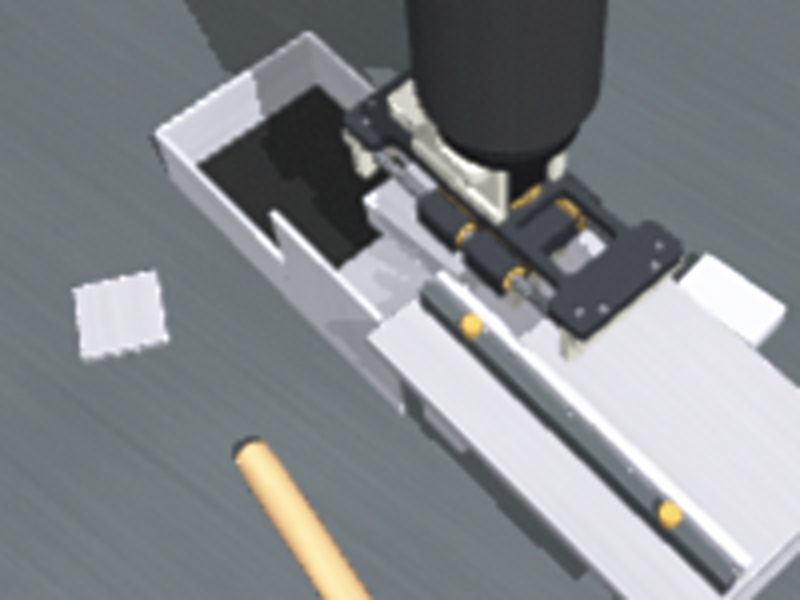

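Request:
carry_out(moves="0 0 -0.002 0 0 0 0;0 0 -0.004 0 0 0 0;0 0 -0.006 0 0 0 0;0 0 -0.008 0 0 0 0;0 0 -0.010 0 0 0 0")

```text
clock: 18.6
tool_pos: [0.5672, 0.0689, 0.3163]
orientation: [-179.9, -0.1, 170.5]
force: [0.7, -0.4, -1.1]
opening: 0.0003
```

Request:
carry_out(moves="0 0 -0.002 0 0 0 0;0 0 -0.004 0 0 0 0;0 0 -0.006 0 0 0 0;0 0 -0.008 0 0 0 0;0 0 -0.010 0 0 0 0")

```text
clock: 19.1
tool_pos: [0.5661, 0.0596, 0.3166]
orientation: [-180.0, -0.0, 170.6]
force: [0.5, 0.3, -0.0]
opening: 0.0004
```

Run:
```python
from h import *
st()
p=snap('scene','scene12.png'); i=p['image'][:,:,::-1]
cv2.imwrite('pics/s12.png',cv2.resize(i[120:270,130:330],None,fx=4,fy=4,interpolation=cv2.INTER_CUBIC))
st()
```

```text
t 19.1 tcp [0.5661 0.0596 0.3166] ori [-1.7999e+02 -1.0000e-02  1.7055e+02] S xy [-0.006   0.0168] F_S [0.46 0.38] -0.05 open 0.0004
t 19.15 tcp [0.566  0.0594 0.3166] ori [-1.7999e+02 -1.0000e-02  1.7054e+02] S xy [-0.006   0.0166] F_S [ 0.35 -0.05] -0.07 open 0.0004
```

View pics/s12.png

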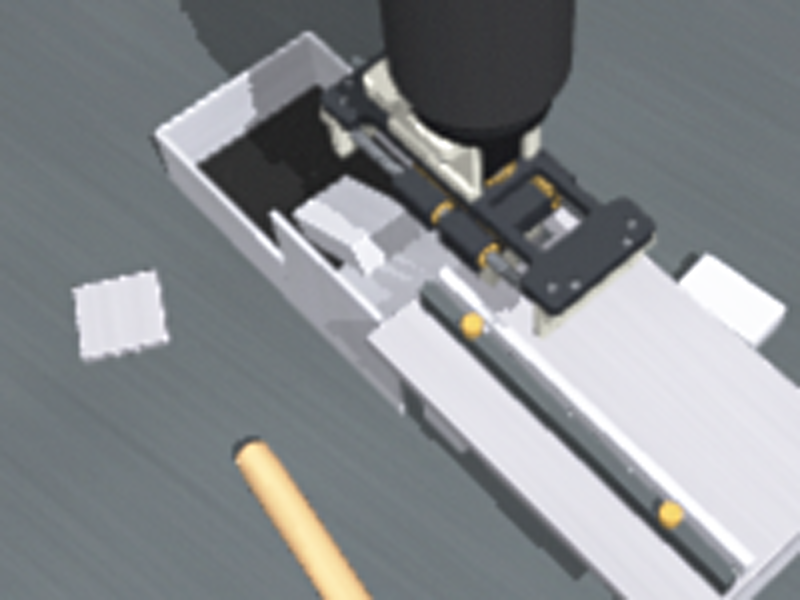

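The offcut has slid down the chute to its foot. I'll raise the gripper and move it back to get a clear view.

Request:
carry_out(moves="0 0 0.004 -0.02 0 0 0;0 0 0.004 -0.05 0 0 0;0 0 0.004 -0.08 0 0 0;0 0 0.004 -0.11 0 0 0;0 0.02 0.04 -0.11 0 0 0;0 0.04 0.08 -0.11 0 0 0;0 0.06 0.12 -0.11 0 0 0;0 0.08 0.16 -0.11 0 0 0;0 0.08 0.16 -0.11 0 0 0;0 0.08 0.16 -0.11 0 0 0")

```text
clock: 20.15
tool_pos: [0.513, 0.2318, 0.4266]
orientation: [-180.0, -0.0, 170.7]
force: [-0.1, -0.2, -0.2]
opening: 0.0003
```

Run:
```python
from h import *
st()
p=snap('scene','scene13.png'); i=p['image'][:,:,::-1]
cv2.imwrite('pics/s13.png',cv2.resize(i[120:270,130:330],None,fx=4,fy=4,interpolation=cv2.INTER_CUBIC))
p2=snap('top','top13.png'); i=p2['image'][:,:,::-1]
cv2.imwrite('pics/t13.png',cv2.resize(i[90:290,200:400],None,fx=3,fy=3,interpolation=cv2.INTER_CUBIC))
print([(a['at'],a['confidence'],w2s(at_z(p2,a['at'][::-1],.045))) for a in ctrl.mark_of(p2,'offcut_center')])
```

```text
t 20.15 tcp [0.513  0.2318 0.4266] ori [-1.7999e+02 -1.0000e-02  1.7069e+02] S xy [-0.0866  0.178 ] F_S [-0.11 -0.19] -0.17 open 0.0003
[([200.6, 310.0], 0.95, array([-0.00925475, -0.11872776])), ([248.0, 211.4], 0.88, array([-0.16052262,  0.08473077])), ([239.0, 131.5], 0.7, array([-0.17538309,  0.26880037]))]
```

View pics/s13.png

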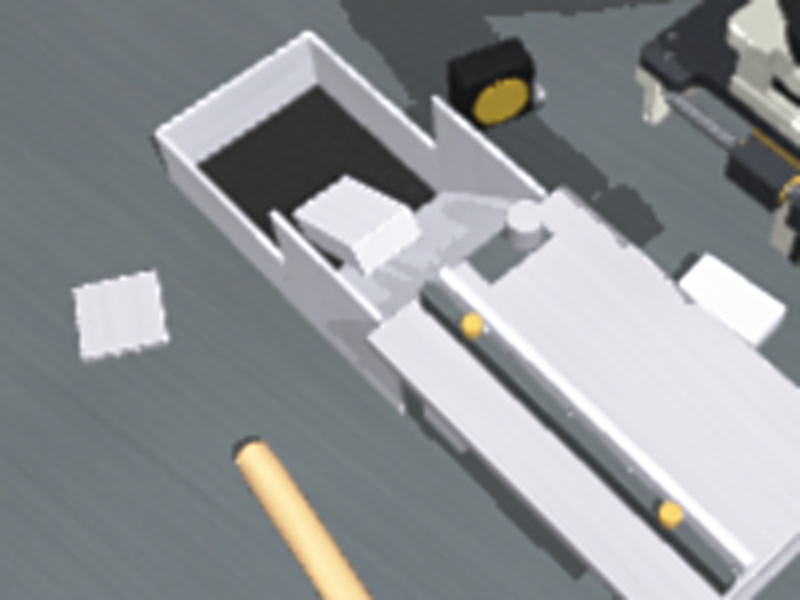

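View pics/t13.png

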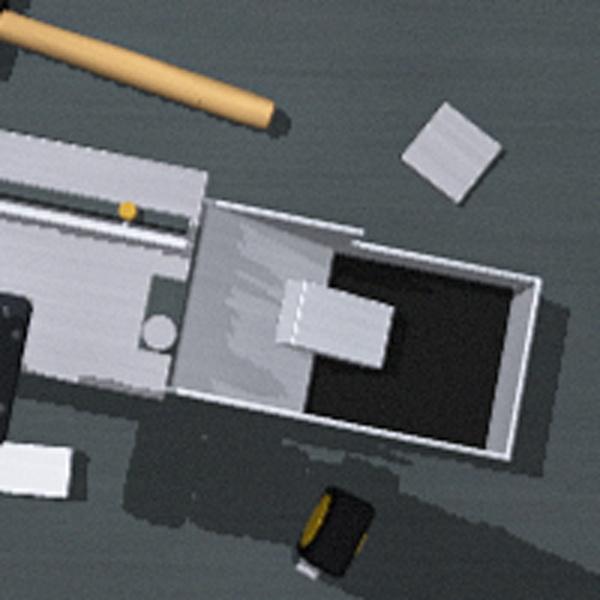

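Run:
```python
from h import *
p2=ctrl.snapshot('top');p=ctrl.snapshot('scene')
a=ctrl.mark_of(p2,'offcut_center')[0]['at']
P=lambda T:np.array(T['K'])@np.c_[T['R'],T['t']]
for m in ctrl.mark_of(p,'offcut_center'):
    X=cv2.triangulatePoints(P(p2),P(p),np.array(a[::-1],float),np.array(m['at'][::-1],float)).ravel();X=X[:3]/X[3]
    print(m['at'],m['confidence'],X,w2s(X), proj(p2,X)-np.array(a[::-1]))
st(); ctrl.close_job()
```

```text
[197.5, 312.5] 0.79 [0.48421221 0.25214301 0.19875229] [-0.11833716  0.19333734] [ 18.70802833 -19.18409957]
[226.5, 366.4] 0.65 [0.43633984 0.33347778 0.03766136] [-0.17891397  0.26570832] [-0.78512538  0.4124827 ]
[175.0, 218.6] 0.58 [0.58246922 0.17723611 0.45830749] [-0.00911484  0.13557948] [ 32.24239972 -93.65970584]
t 20.5 tcp [0.5138 0.2299 0.4267] ori [180.     0.   170.47] S xy [-0.0855  0.1762] F_S [ 0.05 -0.61] -0.68 open 0.0003
the job is handed in; nothing more can be done
```

The offcut is at the foot of the chute, and I handed the job in at about 20.5 s of the 58 s allowed. No verdict was reported.

- **Pressing:** I pressed the offcut against the fence with the closed fingers, reading up to about 9 N at the wrist. The fence face was at about x = +20.6 mm. The rectified camera image showed the offcut flush and square.
- **Pushing:** I then pushed it from its trailing end, along the fence and through the throat. The pushing force read 4 to 5.5 N. There was a brief upward reading of about 6 N on the fingers as it tipped off the edge.
- **Where it came to rest:** It lies near x = −9 mm, y = −119 mm in the station frame, between the chute walls. In pictures about 1 s apart it looked unmoved.
- **Clearance:** The gripper was raised well clear with the force reading near zero. The mallet, tape measure and steel plate look unmoved.

**Checks that failed or disagreed:**
- **Final height of the offcut:** this was not measured. My last height check picked a different block as the best match, so its numbers are useless. In the picture the offcut leans between ramp and tray floor, which should put it well under 75 mm.
- **Heights from two views:** these came out 3 to 6 mm lower than the text states. I used the text's heights, and the pushing went as expected.
- **Angle in the throat:** I checked that it stayed square only by eye in the pictures.

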